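Grade pickling onions with a wire sieve

TASK

Sort the onions for pickling: lift the wire sieve by its handle, carry it over the aluminium pan and shake it briskly side to side until all five small onions have dropped into the pan and only the three large ones are left in the sieve. Then set the sieve down flat in the middle of the wooden board with the large onions still in it, and let go; leave the jars and the other things where they are.

Things in the scene. Friction and masses are not known exactly. Their poses are not given: they have to be found in the camera images.
- sieve: Rectangular stainless wire sieve with an overhead handle, 140 mm (its x) by 152 mm (its y), 0.45 kg, standing on the lower edges of its 3 mm sheet walls, 55 mm high. Origin: centre of its underside. Floor: four twin-wire bars along its x at y = -60, -20, 20 and 60 mm (each two touching 6 mm wires, centres 12 mm above the underside), with open slots 28 mm wide between them.
- sieve_handle (a point): Centre of the sieve's handle: a level black bar running along the sieve's x, 150 mm long, 16 mm wide (y), 20 mm high, its centre 125 mm above the sieve's underside, carried by a flat upright strap at each end; clear space beneath it down to the onions (about 50 mm above the underside). Axes as the sieve.
- sieve_bed (a point): Point on the sieve's axis, 20 mm above its underside, 5 mm above the floor wires. Small onions rest in the cradles of the twin-wire bars, safe while the sieve leans under 10 degrees or moves softly; brisk shaking along the sieve's y (peaks of 5 m/s2 or more, e.g. 40 mm strokes of about 0.2 s) rolls them off and through the slots. Slow strokes do nothing.
- pan: Open rectangular aluminium pan, fixed, 220 mm (its x) by 290 mm (its y), 60 mm high, walls 4 mm, floor about 4 mm. Origin: centre of its underside. The sieve is smaller than its mouth.
- board: Square pale wooden chopping board, fixed, 240 mm by 240 mm, 20 mm thick, lying on the table. Origin: centre of its underside.
- small0: Small brown pickling onion, a ball 22 mm across, 10 g, starts in the sieve on a twin-wire bar; fits through the sieve's slots. Origin: its centre.
- small1: Small brown pickling onion, a ball 22 mm across, 10 g, starts in the sieve on a twin-wire bar; fits through the sieve's slots. Origin: its centre.
- small2: Small brown pickling onion, a ball 22 mm across, 10 g, starts in the sieve on a twin-wire bar; fits through the sieve's slots. Origin: its centre.
- small3: Small brown pickling onion, a ball 22 mm across, 10 g, starts in the sieve on a twin-wire bar; fits through the sieve's slots. Origin: its centre.
- small4: Small brown pickling onion, a ball 22 mm across, 10 g, starts in the sieve on a twin-wire bar; fits through the sieve's slots. Origin: its centre.
- large0: Large brown onion, a ball 40 mm across, 35 g, starts in the sieve sunk partly in a slot; too big to fall through. Origin: its centre.
- large1: Large brown onion, a ball 40 mm across, 35 g, starts in the sieve sunk partly in a slot; too big to fall through. Origin: its centre.
- large2: Large brown onion, a ball 40 mm across, 35 g, starts in the sieve sunk partly in a slot; too big to fall through. Origin: its centre.
- jar_a: Amber glass pickle jar with metal lid, 70 mm across, 112 mm high, a loose bystander to be left alone. Origin: centre of its underside.
- jar_b: Amber glass pickle jar with metal lid, 70 mm across, 112 mm high, a loose bystander to be left alone. Origin: centre of its underside.
- shaker: Steel shaker with domed cap, 52 mm across, 103 mm high, a loose bystander to be left alone. Origin: centre of its underside.
- bowl: White bowl, 90 mm across, 45 mm high, a loose bystander to be left alone. Origin: centre of its underside.
- weight: Glass pickle weight, a 60 mm disc with a knob, 34 mm high, a loose bystander to be left alone. Origin: centre of its underside.
Not all that is in view belongs to the job. Leave any black look-alike of the large2 alone. Leave any purple look-alike of the large1 alone.

How it is judged:
On the way, in this order (a step that is already met when the one before it is completed fails the run):
1. the sieve is held above the pan with the large onions in it (horizontal distance between sieve and pan below 0.07 m and height (world z) of sieve above 0.03 m and distance between each of large0, large1, large2 and sieve_bed below 0.085 m), for 0.2 s.
2. all five small onions lie in the pan while the sieve, with all three large ones, is still held above the pan floor (horizontal distance between sieve and pan below 0.11 m and height (world z) of sieve above 0.03 m and distance between each of large0, large1, large2 and sieve_bed below 0.085 m and z of small0 in the frame of pan between 0 and 0.045 m and x of small0 in the frame of pan between -0.107 and 0.107 m and y of small0 in the frame of pan between -0.142 and 0.142 m and z of small1 in the frame of pan between 0 and 0.045 m and x of small1 in the frame of pan between -0.107 and 0.107 m and y of small1 in the frame of pan between -0.142 and 0.142 m and z of small2 in the frame of pan between 0 and 0.045 m and x of small2 in the frame of pan between -0.107 and 0.107 m and y of small2 in the frame of pan between -0.142 and 0.142 m and z of small3 in the frame of pan between 0 and 0.045 m and x of small3 in the frame of pan between -0.107 and 0.107 m and y of small3 in the frame of pan between -0.142 and 0.142 m and z of small4 in the frame of pan between 0 and 0.045 m and x of small4 in the frame of pan between -0.107 and 0.107 m and y of small4 in the frame of pan between -0.142 and 0.142 m), for 0.2 s.
At the end, for the whole second after the job is handed in: All five small onions lie in the pan; the sieve stands flat and still on the board, its centre within 40 mm of the board's centre, with all three large onions in it; nothing is held (z of small0 in the frame of pan between 0 and 0.045 m and x of small0 in the frame of pan between -0.107 and 0.107 m and y of small0 in the frame of pan between -0.142 and 0.142 m and z of small1 in the frame of pan between 0 and 0.045 m and x of small1 in the frame of pan between -0.107 and 0.107 m and y of small1 in the frame of pan between -0.142 and 0.142 m and z of small2 in the frame of pan between 0 and 0.045 m and x of small2 in the frame of pan between -0.107 and 0.107 m and y of small2 in the frame of pan between -0.142 and 0.142 m and z of small3 in the frame of pan between 0 and 0.045 m and x of small3 in the frame of pan between -0.107 and 0.107 m and y of small3 in the frame of pan between -0.142 and 0.142 m and z of small4 in the frame of pan between 0 and 0.045 m and x of small4 in the frame of pan between -0.107 and 0.107 m and y of small4 in the frame of pan between -0.142 and 0.142 m and distance between each of large0, large1, large2 and sieve_bed below 0.085 m and horizontal distance between sieve and board below 0.04 m and height (world z) of sieve between 0.015 and 0.025 m and angle between sieve's own z axis and vertical below 0.06 rad and linear speed of sieve below 0.02 m/s); the robot touches nothing.
It fails at once if a large onion leaves the sieve (distance between any of large0, large1, large2 and sieve_bed above 0.11 m).
It fails at once if a bystander is pushed more than 30 mm (distance of any of jar_a, jar_b, shaker, bowl, weight from where it was at the start of the episode above 0.03 m).
It also fails if it takes over 51 s, if anything falls off the work surface, if the arm or the gripper's body presses on something with over 40 N, if the wrist force passes 120 N, or if a joint passes its speed limit or range.

ROBOT

A 7-joint arm with a two-finger parallel gripper is mounted at the origin on the work surface. World frame = base frame: x ahead of the robot, y to its left, z up, the work surface at z = 0. Lengths are in m, angles in rad, forces in N, time in s.
With the tool pointing down it reaches from about 0.4 to 0.85 m from the base axis. Payload 10.4 kg.
Tool frame: the origin (TCP) lies midway between the tips of the shut fingers; the grasp point (between the pads) lies 19 mm behind it; x points along the fingers, z is the direction in which the jaws open and shut, and the axes are right-handed (so a half turn about x gives the same grasp; the last joint's range is limited). The gripper opens to 87 mm and grips with 3 to 60 N. Pads are 19 mm wide; open, the fingers measure 117 mm over their backs; the gripper's body (75 mm by 190 mm) begins 51 mm behind the grasp point.
Start: joints at [-1.259, 0.332, -0.065, 1.46, 0.022, 1.35, -0.088], TCP at [0.205, 0.59, 0.223] pointing down, gripper open.
Joint ranges: [-2.6, 2.6], [-0.5, 2.12], [-1.47, 1.34], [0.16, 2.42], [-1.27, 4.41], [0.06, 2.06], [-2.6, 2.6]. Speed limits (rad/s): [2.22, 2.22, 2.79, 2.79, 3.14, 3.14, 3.14].

INTERFACE

Orientations are given as a unit quaternion [x, y, z, w].
In Python, from bench import read_state, camera, camera_params, close_job gives the robot as it stands.
- The arm moves only by the tool arm_command, never from a script. Its argument "targets" is a list of rows, each a list of 7 numbers: the closure in counts, from 0 (fully open) to 255 (shut), then the shift along the tool's x, y, z in mm, then the turn, a rotation vector about the tool's x, y, z in rad. A call has 1 to 10 rows; each row is the pose to reach, as a shift and turn from the pose commanded when the call began, along the tool's axes at that moment; what a row does not reach only later rows make up. A row lasts 1/10 s, in which the tool goes at most 50 mm and 8.59 degrees, less where a joint would pass 70% of its speed; a pose out of reach is approached as far as the arm can. A call with a gripper value outside its range is refused whole. The fingers move at their own pace and stop on an object; "newtons" is the grip in N (left out, the last holds). Time passes only in rows, so rows that repeat a pose let the fingers close. It gives the time, the measured TCP pose, the force and the opening at its end, in the units of the state.
- read_state(): the state, without advancing time (a new reading comes with each control period).
- camera(name): name is "side" or "top"; returns the picture (400x640x3 uint8, red, green, blue); there is no depth.
- camera_params(name): a dict with "intrinsics" (3x3 intrinsics, pixels), "xyz" and "orientation" of the camera in the world. Camera axes: x right, y down, z forward; pixel columns grow to the right and rows downward; lengths in m; the calibration is good to about 2 mm. A picture is of the moment at which its call begins. camera_params takes no time and is no camera call.
- close_job(): hands the job in, once; it reports no verdict.
The state is a dict: "time": time; "joint_positions": joint angles; "joint_vel": joint speeds; "joint_torque": joint torques, N m; "ee_pos": TCP position; "eef_rot": TCP orientation; "ft_force": force on the tool from outside, world axes, zero at the start; "torque": the same for the moment, N m; "width": finger opening in m.
Only numpy, scipy, OpenCV 4.12 (cv2) and the standard library are available. Lean on these libraries where they do the work, as an engineer would, in place of code of your own. Each camera call takes 0.05 s, during which the arm holds its last target.

## Working session

There is one attempt and no reset: what is moved stays moved. The work goes in short steps, Python scripts to look and compute and a tool call to move; the robot and the scene stay as the last step left them, time stands still between calls to the robot, and variables do not carry over. Pictures are saved under pics/ and viewed, and the job is handed in when it is done.

Besides the shell and the picture viewer there is one more tool, called after "Emit:" as name([rows], argument=value, ...), one row to a line, values as JSON. arm_command: Moves the arm, as the interface text tells. Its arguments: {"type":"object","properties":{"targets":{"type":"array"},"newtons":{"type":"number"}},"required":["targets"]}

```bash
mkdir -p pics; ls; python3 - <<'E'
from bench import *
import cv2
for n in("side","top"):
    im=camera(n); cv2.imwrite(f"pics/{n}0.png",im[:,:,::-1]); print(n,camera_params(n))
print(read_state())
E
```

```text
pics
side {'intrinsics': array([[442.90365911,   0.        , 318.71896451],
       [  0.        , 442.90365911, 196.45277704],
       [  0.        ,   0.        ,   1.        ]]), 'xyz': array([ 0.15314578, -0.89303661,  0.64168791]), 'orientation': array([ 0.84438325, -0.19193127,  0.10987977, -0.48796081])}
top {'intrinsics': array([[406.43017629,   0.        , 315.80963616],
       [  0.        , 406.43017629, 200.48037555],
       [  0.        ,   0.        ,   1.        ]]), 'xyz': array([ 0.26854562, -0.03210431,  1.37031098]), 'orientation': array([ 0.73459296, -0.66913708,  0.07346   , -0.08504336])}
{'time': 0.1, 'joint_positions': array([-1.2585983 ,  0.33277882, -0.06469243,  1.46082148,  0.02160348,
        1.34989539, -0.08851228]), 'joint_vel': array([-0.00038035, -0.00250639, -0.00159042, -0.00089528,  0.00046362,
        0.00104537,  0.00011671]), 'joint_torque': array([ 2.11150858e-03, -6.24543214e+01,  2.48244207e-02, -3.90716457e+01,
       -6.14827336e-02,  3.65323119e-02,  2.11083920e-05]), 'ee_pos': array([0.20526141, 0.58998528, 0.22186924]), 'eef_rot': array([-0.40996571,  0.57665516,  0.40943721,  0.57598448]), 'ft_force': array([-0.4051924 ,  0.20537787,  0.575766  ]), 'torque': array([-0.07723978, -0.01906938, -0.04010638]), 'width': 0.08711247463638626}
```

View pics/side0.png

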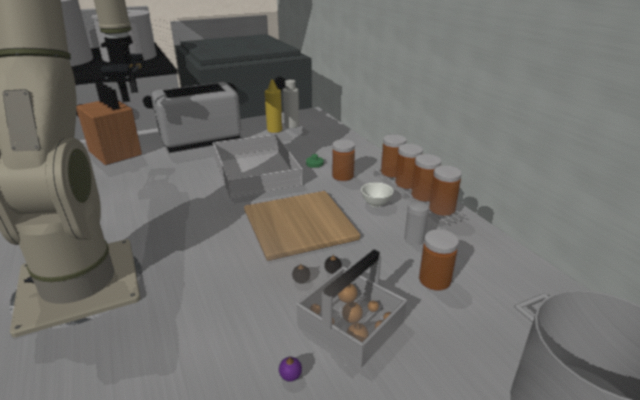

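View pics/top0.png

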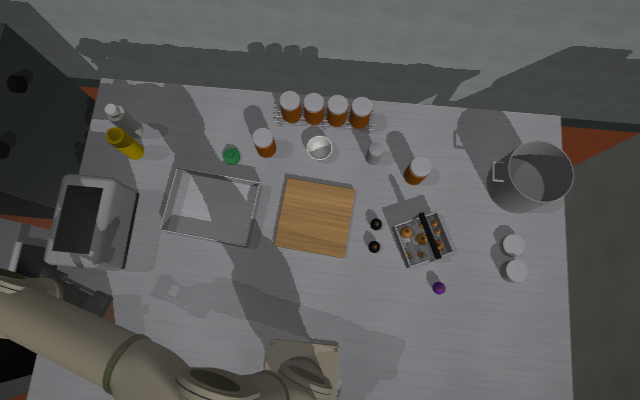

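The side view shows the sieve at about (352,310) with its black handle from (328,290) to (378,258), the board at (300,223) and the pan at (258,165). In the top view the sieve is near (424,238), the board near (315,217) and the pan near (211,207). I'll zoom in on the top view and measure.

```bash
cat > h.py <<'E'
import numpy as np,cv2
from scipy.spatial.transform import Rotation as R
from bench import *
def ray(n,uv):
    p=camera_params(n);K=p["intrinsics"]
    d=np.c_[np.atleast_2d(uv),np.ones(len(np.atleast_2d(uv)))]@np.linalg.inv(K).T
    return p["xyz"],R.from_quat(p["orientation"]).apply(d)
def onz(n,uv,z):
    o,d=ray(n,uv); return o+d*((z-o[2])/d[:,2])[:,None]
def proj(n,X):
    p=camera_params(n);X=np.atleast_2d(X)
    c=R.from_quat(p["orientation"]).inv().apply(X-p["xyz"]);q=c@p["intrinsics"].T
    return q[:,:2]/q[:,2:]
E
python3 - <<'E'
from h import *
np.set_printoptions(precision=4,suppress=True)
t=cv2.imread("pics/top0.png");s=cv2.imread("pics/side0.png")
c=t[190:290,380:480];cv2.imwrite("pics/zt.png",cv2.resize(c,None,fx=6,fy=6,interpolation=cv2.INTER_CUBIC))
c=s[240:370,280:420];cv2.imwrite("pics/zs.png",cv2.resize(c,None,fx=4,fy=4,interpolation=cv2.INTER_CUBIC))
c=t[150:270,150:370];cv2.imwrite("pics/zp.png",cv2.resize(c,None,fx=3.5,fy=3.5,interpolation=cv2.INTER_CUBIC))
# handle in both
g=t.max(2);m=(g<45).astype(np.uint8);m[:205]=0;m[265:]=0;m[:,:410]=0;m[:,450:]=0
for nm,img,box in(("top",t,(205,265,410,450)),("side",s,(245,300,322,385))):
    m=np.zeros(img.shape[:2],np.uint8);a,b,c,d=box;m[a:b,c:d]=(img.max(2)[a:b,c:d]<50)
    k=max(cv2.findContours(m,0,2)[0],key=cv2.contourArea);r=cv2.minAreaRect(k);print(nm,r,cv2.boxPoints(r).tolist())
    if nm=="top":
        bp=cv2.boxPoints(r);print(onz("top",np.r_[bp,[r[0]]],0.135))
hsv=cv2.cvtColor(t,cv2.COLOR_BGR2HSV)
m=cv2.inRange(hsv,(8,80,100),(25,255,255));m=cv2.morphologyEx(m,cv2.MORPH_OPEN,np.ones((5,5)))
for k in cv2.findContours(m,0,2)[0]:
    if cv2.contourArea(k)>2000:
        r=cv2.minAreaRect(k);print("board",r,onz("top",np.r_[cv2.boxPoints(r),[r[0]]],.02))
E
```

```text
top ((429.80767822265625, 234.96151733398438), (48.84476089477539, 8.267708778381348), 67.61986541748047) [[416.6863708496094, 213.95263671875], [424.3313293457031, 210.80471801757812], [442.9289855957031, 255.97039794921875], [435.2840270996094, 259.1183166503906]]
[[ 0.5358 -0.3127  0.135 ]
 [ 0.5479 -0.3359  0.135 ]
 [ 0.4139 -0.3965  0.135 ]
 [ 0.4023 -0.3738  0.135 ]
 [ 0.4742 -0.3551  0.135 ]]
side ((360.6353759765625, 266.9098205566406), (10.806864738464355, 44.49726104736328), 51.581947326660156) [[339.845947265625, 276.5014343261719], [374.70947265625, 248.85105895996094], [381.4248046875, 257.3182067871094], [346.561279296875, 284.96856689453125]]
board ((314.4380187988281, 217.4894561767578), (70.87425231933594, 69.406005859375), 9.659893035888672) [[ 0.409   0.1298  0.02  ]
 [ 0.6477  0.1174  0.02  ]
 [ 0.6276 -0.1259  0.02  ]
 [ 0.3915 -0.1045  0.02  ]
 [ 0.5166  0.0039  0.02  ]]
```

View pics/zt.png

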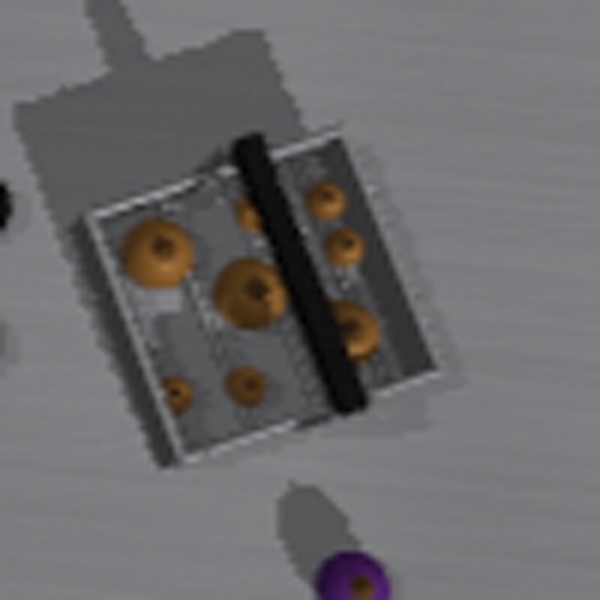

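View pics/zs.png

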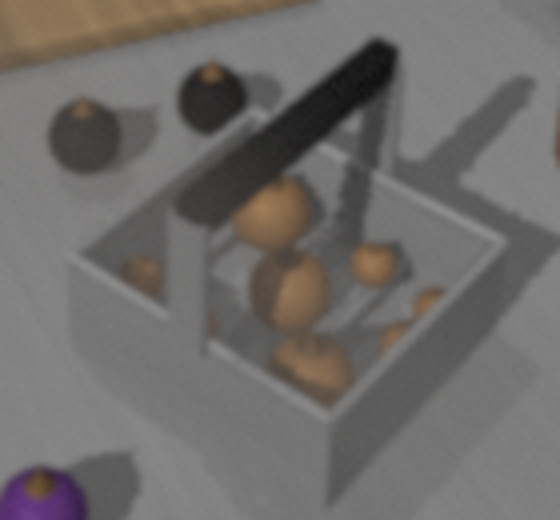

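View pics/zp.png

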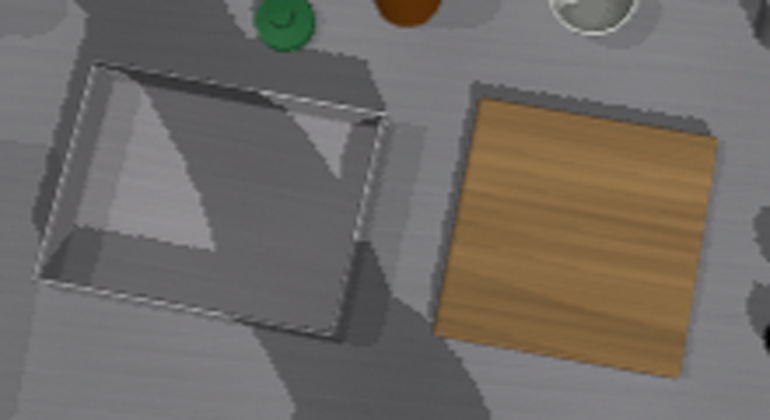

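The zooms show the sieve rim corners at zt (90,215), (340,130), (440,372) and (180,462), the pan rim in zp from (95,65) to (340,337), and the board in zp from (482,98) to (680,378). Next I'll convert these to positions and get the tool axes.

```bash
python3 - <<'E'
from h import *
np.set_printoptions(precision=4,suppress=True)
def rep(n,c,z):
    P=onz("top",np.array(c,float),z)[:,:2];e=P-np.roll(P,-1,0)
    print(n,"ctr",P.mean(0),"edge",np.linalg.norm(e,axis=1),"ang",np.degrees(np.arctan2(e[:,1],e[:,0])))
    print(P)
rep("sieve",np.array([(92,217),(342,132),(438,372),(180,462)])/6+[379.6,189.6],.055)
f=lambda c:np.array(c)/3.5+[149.6,149.6]
rep("pan",f([(95,65),(387,118),(340,337),(40,280)]),.06)
rep("board",f([(482,98),(717,138),(680,378),(435,333)]),.02)
s=read_state();M=R.from_quat(s["eef_rot"]).as_matrix();print(M)
print(np.degrees(np.arctan2(M[1,2],M[0,2])),np.degrees(np.arctan2(s["ee_pos"][1],s["ee_pos"][0])))
# handle: triangulate ctr of end points
bt=onz("top",[[429.8,234.96]],.135)[0];print("handle in side if top ctr",proj("side",bt-[0,0,.01]),"meas 360.6 266.9(partly)")
for z in(.135,.13,.125,):print(z,onz("top",[[429.8,235]],z))
E
```

```text
sieve ctr [ 0.4735 -0.3558] edge [0.1469 0.1382 0.1486 0.1383] ang [ 114.0662   23.3971  -65.8925 -157.3365]
[[ 0.5072 -0.2617]
 [ 0.5671 -0.3958]
 [ 0.4403 -0.4507]
 [ 0.3796 -0.315 ]]
pan ctr [0.5155 0.3462] edge [0.2885 0.2124 0.2869 0.2122] ang [ 84.708   -4.6491 -95.3348 175.7944]
[[0.6347 0.4817]
 [0.608  0.1944]
 [0.3963 0.2116]
 [0.423  0.4972]]
board ctr [0.5199 0.0027] edge [0.2346 0.237  0.2361 0.2357] ang [ 85.2828  -4.2973 -95.0284 175.3448]
[[ 0.6474  0.1104]
 [ 0.6281 -0.1234]
 [ 0.3917 -0.1056]
 [ 0.4124  0.1295]]
[[-0.0003 -0.9445  0.3286]
 [-0.0012  0.3286  0.9445]
 [-1.     -0.0001 -0.0012]]
70.8174715916865 70.8167346302275
handle in side if top ctr [[351.154  271.7794]] meas 360.6 266.9(partly)
0.135 [[ 0.4741 -0.3551  0.135 ]]
0.13 [[ 0.4749 -0.3564  0.13  ]]
0.125 [[ 0.4757 -0.3577  0.125 ]]
```

```bash
cat >> h.py <<'E'
def Rz(yawdeg):  # tool pointing down, tool z axis at yaw
    a=np.radians(yawdeg);z=np.array([np.cos(a),np.sin(a),0]);x=np.array([0,0,-1.]);y=np.cross(z,x)
    return R.from_matrix(np.c_[x,y,z])
def plan(pos,yaw,n,soft=True):
    """how far to go from here, tool axes"""
    s=read_state();q=R.from_quat(s["eef_rot"]);d=q.inv().apply(np.array(pos)-s["ee_pos"])*1000
    w=(q.inv()*Rz(yaw)).as_rotvec()
    print("t",s["time"],"pos",s["ee_pos"].round(4),"j",s["joint_positions"].round(2),"total",d.round(1),w.round(3))
    for i in range(1,n+1):
        f=i/n
        if soft: f=f*f*(3-2*f)
        print([round(v) for v in d*f]+[round(v,2) for v in w*f])
E
python3 -c "
from h import *
plan((0.5,0.1,0.24),2,10,False)"
```

```text
t 0.1 pos [0.2053 0.59   0.2219] j [-1.26  0.33 -0.06  1.46  0.02  1.35 -0.09] total [ -17.7 -439.4 -366. ] [ 1.201e+00 -1.000e-03  1.000e-03]
[-2, -44, -37, np.float64(0.12), np.float64(-0.0), np.float64(0.0)]
[-4, -88, -73, np.float64(0.24), np.float64(-0.0), np.float64(0.0)]
[-5, -132, -110, np.float64(0.36), np.float64(-0.0), np.float64(0.0)]
[-7, -176, -146, np.float64(0.48), np.float64(-0.0), np.float64(0.0)]
[-9, -220, -183, np.float64(0.6), np.float64(-0.0), np.float64(0.0)]
[-11, -264, -220, np.float64(0.72), np.float64(-0.0), np.float64(0.0)]
[-12, -308, -256, np.float64(0.84), np.float64(-0.0), np.float64(0.0)]
[-14, -351, -293, np.float64(0.96), np.float64(-0.0), np.float64(0.0)]
[-16, -395, -329, np.float64(1.08), np.float64(-0.0), np.float64(0.0)]
[-18, -439, -366, np.float64(1.2), np.float64(-0.0), np.float64(0.0)]
```

Emit:
arm_command([
  [0,-2,-35,-30,0.1,0,0],
  [0,-4,-75,-62,0.21,0,0],
  [0,-5,-113,-94,0.32,0,0],
  [0,-7,-150,-125,0.42,0,0],
  [0,-9,-188,-157,0.52,0,0],
  [0,-11,-226,-188,0.63,0,0],
  [0,-12,-264,-220,0.73,0,0],
  [0,-14,-301,-251,0.84,0,0],
  [0,-16,-338,-282,0.94,0,0],
  [0,-18,-375,-312,1.04,0,0],
], newtons=50)

```text
time: 1.1
ee_pos: [0.4575, 0.1704, 0.2406]
eef_rot: [-0.068, 0.704, 0.068, 0.704]
ft_force: [0.9, 1.3, -0.1]
width: 0.087
```

```bash
python3 -c "
from h import *
plan((0.474,-0.3555,0.24),-66.1,12,True)"
```

```text
t 1.1 pos [0.4575 0.1704 0.2406] j [-0.8   0.01  0.35  1.8  -0.    1.34 -0.25] total [ 4.000e-01 -5.194e+02 -8.410e+01] [ 1.345 -0.    -0.   ]
[0, -10, -2, np.float64(0.03), np.float64(-0.0), np.float64(-0.0)]
[0, -38, -6, np.float64(0.1), np.float64(-0.0), np.float64(-0.0)]
[0, -81, -13, np.float64(0.21), np.float64(-0.0), np.float64(-0.0)]
[0, -135, -22, np.float64(0.35), np.float64(-0.0), np.float64(-0.0)]
[0, -195, -32, np.float64(0.51), np.float64(-0.0), np.float64(-0.0)]
[0, -260, -42, np.float64(0.67), np.float64(-0.0), np.float64(-0.0)]
[0, -324, -52, np.float64(0.84), np.float64(-0.0), np.float64(-0.0)]
[0, -385, -62, np.float64(1.0), np.float64(-0.0), np.float64(-0.0)]
[0, -438, -71, np.float64(1.14), np.float64(-0.0), np.float64(-0.0)]
[0, -481, -78, np.float64(1.25), np.float64(-0.0), np.float64(-0.0)]
[0, -509, -82, np.float64(1.32), np.float64(-0.0), np.float64(-0.0)]
[0, -519, -84, np.float64(1.35), np.float64(-0.0), np.float64(-0.0)]
```

Emit:
arm_command([
  [0,0,-40,-7,0.11,0,0],
  [0,0,-85,-14,0.22,0,0],
  [0,0,-130,-21,0.34,0,0],
  [0,0,-175,-28,0.46,0,0],
  [0,0,-220,-36,0.57,0,0],
  [0,0,-265,-43,0.69,0,0],
  [0,0,-310,-50,0.81,0,0],
  [0,0,-355,-57,0.93,0,0],
  [0,0,-400,-65,1.05,0,0],
  [0,0,-440,-71,1.17,0,0],
])

```text
time: 2.1
ee_pos: [0.4725, -0.2752, 0.2406]
eef_rot: [0.333, 0.624, -0.333, 0.624]
ft_force: [1.2, 0.9, 0.1]
width: 0.0872
```

```bash
python3 -c "
from h import *
plan((0.474,-0.3555,0.18),-66.1,6,True)"
```

```text
t 2.1 pos [ 0.4725 -0.2752  0.2406] j [-0.3   0.18  0.84  1.68 -0.14  1.34 -0.41] total [ 60.6 -43.5  67.5] [ 0.174  0.    -0.   ]
[4, -3, 5, np.float64(0.01), np.float64(0.0), np.float64(-0.0)]
[16, -11, 17, np.float64(0.05), np.float64(0.0), np.float64(-0.0)]
[30, -22, 34, np.float64(0.09), np.float64(0.0), np.float64(-0.0)]
[45, -32, 50, np.float64(0.13), np.float64(0.0), np.float64(-0.0)]
[56, -40, 62, np.float64(0.16), np.float64(0.0), np.float64(-0.0)]
[61, -44, 67, np.float64(0.17), np.float64(0.0), np.float64(-0.0)]
```

Emit:
arm_command([
  [0,10,-8,12,0.03,0,0],
  [0,22,-17,27,0.07,0,0],
  [0,36,-26,42,0.11,0,0],
  [0,50,-36,56,0.14,0,0],
  [0,58,-42,65,0.17,0,0],
  [0,61,-44,68,0.174,0,0],
  [0,61,-44,68,0.174,0,0],
])

```text
time: 2.8
ee_pos: [0.4747, -0.354, 0.1793]
eef_rot: [0.384, 0.594, -0.384, 0.594]
ft_force: [0.9, 0.0, 0.7]
width: 0.0868
```

```bash
python3 -c "
from h import *
for n in('side','top'):
    cv2.imwrite('pics/%s1.png'%n,camera(n)[:,:,::-1])
a=cv2.imread('pics/side1.png')[150:370,240:460];b=cv2.imread('pics/top1.png')[170:290,370:490]
cv2.imwrite('pics/m1.png',np.hstack([cv2.resize(a,(400,400)),cv2.resize(b,(400,400))]))
plan((0.474,-0.3555,0.106),-66.1,4,True)"
```

```text
t 2.9 pos [ 0.4753 -0.3534  0.18  ] j [-0.12  0.37  0.87  1.65 -0.3   1.26 -0.35] total [74.  -2.2  1.4] [ 0.007  0.    -0.001]
[12, 0, 0, np.float64(0.0), np.float64(0.0), np.float64(-0.0)]
[37, -1, 1, np.float64(0.0), np.float64(0.0), np.float64(-0.0)]
[62, -2, 1, np.float64(0.01), np.float64(0.0), np.float64(-0.0)]
[74, -2, 1, np.float64(0.01), np.float64(0.0), np.float64(-0.0)]
```

View pics/m1.png

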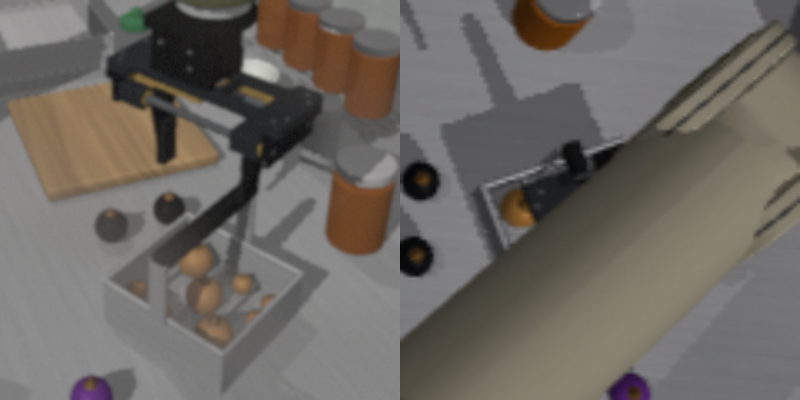

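The fingers straddle the handle: tips are at m1 (163,155) and (250,170), and the handle's middle is near (207,217). The gripper body hides the top view. I'll go down.

Emit:
arm_command([
  [0,15,-1,0,0,0,0],
  [0,32,-2,1,0.01,0,0],
  [0,50,-2,1,0.01,0,0],
  [0,66,-2,1,0.01,0,0],
  [0,74,-2,1,0.01,0,0],
  [0,74,-2,1,0.01,0,0],
  [255,74,-2,1,0.01,0,0],
  [255,74,-2,1,0.01,0,0],
  [255,74,-2,1,0.01,0,0],
  [255,74,-2,1,0.01,0,0],
], newtons=50)

```text
time: 3.9
ee_pos: [0.4737, -0.3558, 0.1059]
eef_rot: [0.387, 0.592, -0.387, 0.592]
ft_force: [-0.4, -0.3, -0.5]
width: 0.0628
```

```bash
python3 -c "
from h import *
print(read_state()['width'],read_state()['ft_force'])
cv2.imwrite('pics/s2.png',cv2.resize(camera('side')[150:370,240:460,::-1],None,fx=2.5,fy=2.5))"
```

```text
0.06275329266339472 [-0.41543884 -0.28804665 -0.46561104]
```

View pics/s2.png

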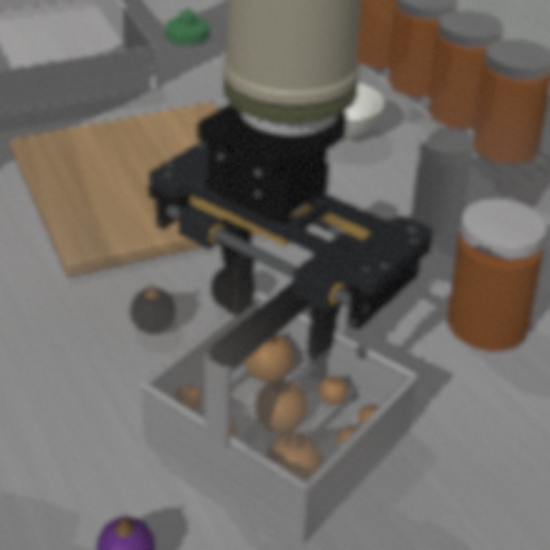

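The fingers sit either side of the handle at s2 (240,260) and (318,330), and they are still closing. I'll let them close.

Emit:
arm_command([
  [255,0,0,0,0,0,0],
  [255,0,0,0,0,0,0],
  [255,0,0,0,0,0,0],
  [255,0,0,0,0,0,0],
  [255,0,0,0,0,0,0],
  [255,0,0,0,0,0,0],
  [255,0,0,0,0,0,0],
  [255,0,0,0,0,0,0],
], newtons=50)

```text
time: 4.75
ee_pos: [0.4735, -0.356, 0.1055]
eef_rot: [0.387, 0.592, -0.387, 0.592]
ft_force: [0.7, -4.1, -0.5]
width: 0.0155
```

Emit:
arm_command([
  [255,-2,0,0,0,0,0],
  [255,-6,0,0,0,0,0],
  [255,-12,0,0,0,0,0],
  [255,-20,0,0,0,0,0],
  [255,-30,0,0,0,0,0],
  [255,-41,0,0,0,0,0],
  [255,-51,0,0,0,0,0],
  [255,-59,0,0,0,0,0],
  [255,-65,0,0,0,0,0],
  [255,-69,0,0,0,0,0],
], newtons=60)

```text
time: 5.75
ee_pos: [0.4736, -0.3557, 0.1751]
eef_rot: [0.387, 0.592, -0.387, 0.592]
ft_force: [-0.2, 0.2, -6.8]
width: 0.0153
```

```bash
python3 -c "
from h import *
s=read_state();print(s['ft_force'],s['torque'])
cv2.imwrite('pics/s3.png',cv2.resize(camera('side')[120:370,240:460,::-1],None,fx=2.4,fy=2.4))
plan((0.50,0,0.20),-66,22)"
```

```text
[-0.18555969  0.23168543 -6.81718952] [-0.07664883  0.15720152  0.01279379]
t 5.8 pos [ 0.4737 -0.3559  0.1755] j [-0.12  0.38  0.87  1.65 -0.3   1.25 -0.35] total [ -24.6  166.9 -315.4] [-0.006  0.001 -0.001]
[0, 1, -2, np.float64(-0.0), np.float64(0.0), np.float64(-0.0)]
[-1, 4, -7, np.float64(-0.0), np.float64(0.0), np.float64(-0.0)]
[-1, 8, -16, np.float64(-0.0), np.float64(0.0), np.float64(-0.0)]
[-2, 15, -27, np.float64(-0.0), np.float64(0.0), np.float64(-0.0)]
[-3, 22, -41, np.float64(-0.0), np.float64(0.0), np.float64(-0.0)]
[-4, 30, -58, np.float64(-0.0), np.float64(0.0), np.float64(-0.0)]
[-6, 40, -75, np.float64(-0.0), np.float64(0.0), np.float64(-0.0)]
[-7, 50, -95, np.float64(-0.0), np.float64(0.0), np.float64(-0.0)]
[-9, 61, -115, np.float64(-0.0), np.float64(0.0), np.float64(-0.0)]
[-11, 72, -136, np.float64(-0.0), np.float64(0.0), np.float64(-0.0)]
[-12, 83, -158, np.float64(-0.0), np.float64(0.0), np.float64(-0.0)]
[-14, 95, -179, np.float64(-0.0), np.float64(0.0), np.float64(-0.0)]
[-16, 106, -200, np.float64(-0.0), np.float64(0.0), np.float64(-0.0)]
[-17, 117, -221, np.float64(-0.0), np.float64(0.0), np.float64(-0.0)]
[-19, 127, -240, np.float64(-0.0), np.float64(0.0), np.float64(-0.0)]
[-20, 136, -258, np.float64(-0.0), np.float64(0.0), np.float64(-0.0)]
[-21, 145, -274, np.float64(-0.01), np.float64(0.0), np.float64(-0.0)]
[-22, 152, -288, np.float64(-0.01), np.float64(0.0), np.float64(-0.0)]
[-23, 158, -299, np.float64(-0.01), np.float64(0.0), np.float64(-0.0)]
[-24, 163, -308, np.float64(-0.01), np.float64(0.0), np.float64(-0.0)]
[-24, 166, -314, np.float64(-0.01), np.float64(0.0), np.float64(-0.0)]
[-25, 167, -315, np.float64(-0.01), np.float64(0.0), np.float64(-0.0)]
```

View pics/s3.png

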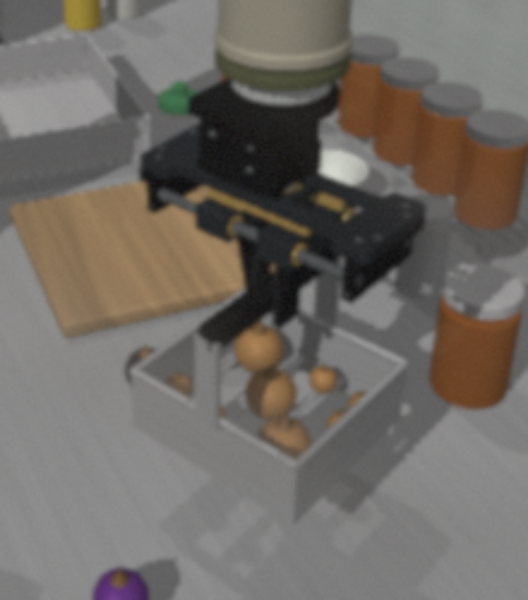

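The sieve is clear of the table and level, with its lower corner at s3 (295,520). All onions are still in it, and the wrist reads about 6.3 N of load. I'll carry it softly towards the pan.

Emit:
arm_command([
  [255,-2,1,-3,0,0,0],
  [255,-5,4,-8,0,0,0],
  [255,-8,8,-16,0,0,0],
  [255,-12,14,-27,0,0,0],
  [255,-15,21,-40,0,0,0],
  [255,-18,29,-55,0,0,0],
  [255,-21,37,-71,0,0,0],
  [255,-23,46,-88,0,0,0],
  [255,-25,55,-106,0,0,0],
  [255,-25,64,-124,0,0,0],
])

```text
time: 6.8
ee_pos: [0.4824, -0.2149, 0.1998]
eef_rot: [0.387, 0.592, -0.387, 0.592]
ft_force: [0.2, 0.6, -7.6]
width: 0.0153
```

Emit:
arm_command([
  [255,0,9,-18,0,0,0],
  [255,0,18,-36,0,0,0],
  [255,0,28,-54,0,0,0],
  [255,0,37,-72,0,0,0],
  [255,0,47,-90,0,0,0],
  [255,0,56,-108,0,0,0],
  [255,0,65,-126,0,0,0],
  [255,0,75,-144,0,0,0],
  [255,0,84,-162,0,0,0],
  [255,0,93,-180,0,0,0],
])

```text
time: 7.8
ee_pos: [0.4949, -0.0129, 0.1996]
eef_rot: [0.387, 0.592, -0.387, 0.592]
ft_force: [0.3, 0.8, -6.8]
width: 0.0157
```

```bash
python3 -c "
from h import *
plan((0.5155,0.346,0.20),-92,20)"
```

```text
t 7.8 pos [ 0.4949 -0.0129  0.1996] j [-0.72  0.04  0.68  1.86 -0.03  1.25 -1.19] total [-2.000e-01  1.629e+02 -3.205e+02] [ 0.448 -0.    -0.   ]
[0, 1, -2, np.float64(0.0), np.float64(-0.0), np.float64(-0.0)]
[0, 5, -9, np.float64(0.01), np.float64(-0.0), np.float64(-0.0)]
[0, 10, -19, np.float64(0.03), np.float64(-0.0), np.float64(-0.0)]
[0, 17, -33, np.float64(0.05), np.float64(-0.0), np.float64(-0.0)]
[0, 25, -50, np.float64(0.07), np.float64(-0.0), np.float64(-0.0)]
[0, 35, -69, np.float64(0.1), np.float64(-0.0), np.float64(-0.0)]
[0, 46, -90, np.float64(0.13), np.float64(-0.0), np.float64(-0.0)]
[0, 57, -113, np.float64(0.16), np.float64(-0.0), np.float64(-0.0)]
[0, 69, -136, np.float64(0.19), np.float64(-0.0), np.float64(-0.0)]
[0, 81, -160, np.float64(0.22), np.float64(-0.0), np.float64(-0.0)]
[0, 94, -184, np.float64(0.26), np.float64(-0.0), np.float64(-0.0)]
[0, 106, -208, np.float64(0.29), np.float64(-0.0), np.float64(-0.0)]
[0, 117, -230, np.float64(0.32), np.float64(-0.0), np.float64(-0.0)]
[0, 128, -251, np.float64(0.35), np.float64(-0.0), np.float64(-0.0)]
[0, 137, -270, np.float64(0.38), np.float64(-0.0), np.float64(-0.0)]
[0, 146, -287, np.float64(0.4), np.float64(-0.0), np.float64(-0.0)]
[0, 153, -301, np.float64(0.42), np.float64(-0.0), np.float64(-0.0)]
[0, 158, -312, np.float64(0.44), np.float64(-0.0), np.float64(-0.0)]
[0, 162, -318, np.float64(0.44), np.float64(-0.0), np.float64(-0.0)]
[0, 163, -320, np.float64(0.45), np.float64(-0.0), np.float64(-0.0)]
```

Emit:
arm_command([
  [255,0,9,-18,0.01,0,0],
  [255,0,18,-36,0.02,0,0],
  [255,0,28,-54,0.04,0,0],
  [255,0,37,-72,0.06,0,0],
  [255,0,46,-90,0.08,0,0],
  [255,0,55,-108,0.11,0,0],
  [255,0,64,-126,0.14,0,0],
  [255,0,73,-144,0.17,0,0],
  [255,0,82,-162,0.2,0,0],
  [255,0,92,-180,0.23,0,0],
])

```text
time: 8.8
ee_pos: [0.5068, 0.1887, 0.1996]
eef_rot: [0.453, 0.543, -0.453, 0.543]
ft_force: [0.1, 0.5, -6.1]
width: 0.0153
```

```bash
python3 -c "
from h import *
plan((0.5155,0.346,0.20),-92,20)"
```

```text
t 8.8 pos [0.5068 0.1887 0.1996] j [-0.92  0.17  0.54  1.74 -0.09  1.26 -1.75] total [  -0.4   37.  -153.1] [ 0.217 -0.     0.   ]
[0, 0, -1, np.float64(0.0), np.float64(-0.0), np.float64(0.0)]
[0, 1, -4, np.float64(0.01), np.float64(-0.0), np.float64(0.0)]
[0, 2, -9, np.float64(0.01), np.float64(-0.0), np.float64(0.0)]
[0, 4, -16, np.float64(0.02), np.float64(-0.0), np.float64(0.0)]
[0, 6, -24, np.float64(0.03), np.float64(-0.0), np.float64(0.0)]
[0, 8, -33, np.float64(0.05), np.float64(-0.0), np.float64(0.0)]
[0, 10, -43, np.float64(0.06), np.float64(-0.0), np.float64(0.0)]
[0, 13, -54, np.float64(0.08), np.float64(-0.0), np.float64(0.0)]
[0, 16, -65, np.float64(0.09), np.float64(-0.0), np.float64(0.0)]
[0, 19, -77, np.float64(0.11), np.float64(-0.0), np.float64(0.0)]
[0, 21, -88, np.float64(0.12), np.float64(-0.0), np.float64(0.0)]
[0, 24, -99, np.float64(0.14), np.float64(-0.0), np.float64(0.0)]
[0, 27, -110, np.float64(0.16), np.float64(-0.0), np.float64(0.0)]
[0, 29, -120, np.float64(0.17), np.float64(-0.0), np.float64(0.0)]
[0, 31, -129, np.float64(0.18), np.float64(-0.0), np.float64(0.0)]
[0, 33, -137, np.float64(0.19), np.float64(-0.0), np.float64(0.0)]
[0, 35, -144, np.float64(0.2), np.float64(-0.0), np.float64(0.0)]
[0, 36, -149, np.float64(0.21), np.float64(-0.0), np.float64(0.0)]
[0, 37, -152, np.float64(0.22), np.float64(-0.0), np.float64(0.0)]
[0, 37, -153, np.float64(0.22), np.float64(-0.0), np.float64(0.0)]
```

Emit:
arm_command([
  [255,0,5,-20,0.03,0,0],
  [255,0,9,-39,0.06,0,0],
  [255,0,14,-57,0.09,0,0],
  [255,0,18,-75,0.12,0,0],
  [255,0,22,-92,0.145,0,0],
  [255,0,26,-108,0.165,0,0],
  [255,0,30,-122,0.18,0,0],
  [255,0,33,-135,0.195,0,0],
  [255,0,35,-145,0.205,0,0],
  [255,0,36,-150,0.215,0,0],
])

```text
time: 9.8
ee_pos: [0.5152, 0.3428, 0.1994]
eef_rot: [-0.508, -0.492, 0.508, -0.492]
ft_force: [-0.3, -0.6, -7.1]
width: 0.0154
```

```bash
python3 -c "
from h import *
for n in('side','top'):
    cv2.imwrite('pics/%s4.png'%n,camera(n)[:,:,::-1])
a=cv2.imread('pics/side4.png')[40:240,160:360];b=cv2.imread('pics/top4.png')[110:310,110:310]
cv2.imwrite('pics/m4.png',np.hstack([cv2.resize(a,(400,400)),cv2.resize(b,(400,400))]))
plan((0.5155,0.346,0.15),-92,6)"
```

```text
t 9.9 pos [0.5153 0.3422 0.1994] j [-1.04  0.35  0.49  1.54 -0.17  1.3  -2.14] total [49.4  0.1 -3.8] [0.003 0.    0.   ]
[4, 0, 0, np.float64(0.0), np.float64(0.0), np.float64(0.0)]
[13, 0, -1, np.float64(0.0), np.float64(0.0), np.float64(0.0)]
[25, 0, -2, np.float64(0.0), np.float64(0.0), np.float64(0.0)]
[37, 0, -3, np.float64(0.0), np.float64(0.0), np.float64(0.0)]
[46, 0, -4, np.float64(0.0), np.float64(0.0), np.float64(0.0)]
[49, 0, -4, np.float64(0.0), np.float64(0.0), np.float64(0.0)]
```

View pics/m4.png

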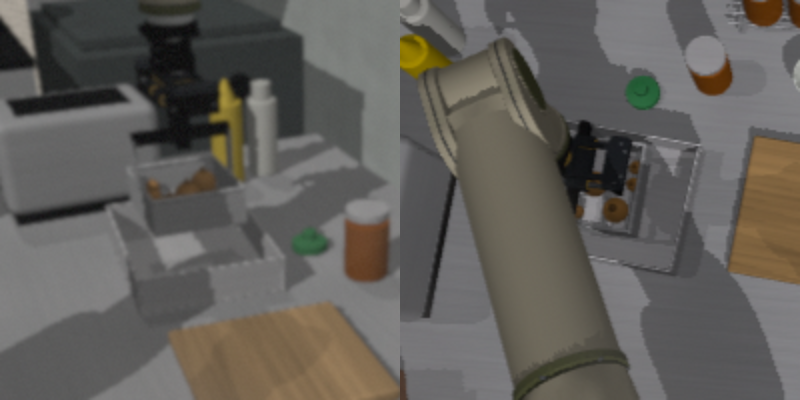

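The sieve hangs level over the pan, body at m4 (190,190) above the pan mouth, with the onions still in it. I'll lower it just inside the rim so its underside is at about 50 mm.

Emit:
arm_command([
  [255,4,0,0,0,0,0],
  [255,10,0,-1,0,0,0],
  [255,18,0,-2,0,0,0],
  [255,27,0,-3,0,0,0],
  [255,35,0,-3,0,0,0],
  [255,40,0,-3,0,0,0],
  [255,43,0,-3,0,0,0],
  [255,43,0,-3,0,0,0],
])

```text
time: 10.7
ee_pos: [0.5155, 0.3445, 0.1561]
eef_rot: [-0.508, -0.492, 0.508, -0.492]
ft_force: [0.0, 0.1, -6.5]
width: 0.0153
```

Emit:
arm_command([
  [255,0,0,20,0,0,0],
  [255,0,0,0,0,0,0],
  [255,0,0,-20,0,0,0],
  [255,0,0,0,0,0,0],
  [255,0,0,20,0,0,0],
  [255,0,0,0,0,0,0],
  [255,0,0,-20,0,0,0],
  [255,0,0,0,0,0,0],
])

```text
time: 11.5
ee_pos: [0.5138, 0.3514, 0.1568]
eef_rot: [0.507, 0.495, -0.505, 0.493]
ft_force: [-1.1, -0.8, -7.3]
width: 0.0157
```

```bash
python3 -c "
from h import *
for n in('side','top'):
    cv2.imwrite('pics/%s5.png'%n,camera(n)[:,:,::-1])
a=cv2.imread('pics/side5.png')[80:200,190:310];b=cv2.imread('pics/top5.png')[150:270,150:270]
cv2.imwrite('pics/m5.png',np.hstack([cv2.resize(a,(400,400)),cv2.resize(b,(400,400))]))
plan((0.5155,0.346,0.156),-92,1)"
```

```text
t 11.6 pos [0.5165 0.3424 0.157 ] j [-1.04  0.38  0.48  1.59 -0.19  1.22 -2.13] total [ 1.  -1.1 -3.6] [ 0.001  0.001 -0.001]
[1, -1, -4, np.float64(0.0), np.float64(0.0), np.float64(-0.0)]
```

View pics/m5.png

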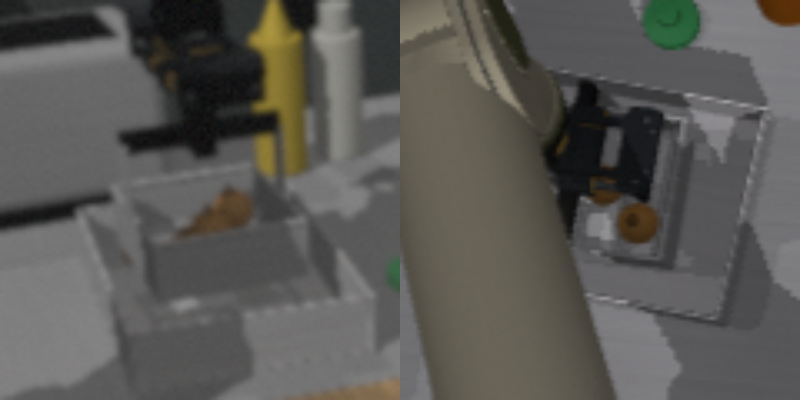

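The small onions that showed at the right are gone from the sieve, and one is visible in the pan near m5 (120,258). Two large ones are clearly visible. I'll shake some more.

Emit:
arm_command([
  [255,0,0,25,0,0,0],
  [255,0,0,0,0,0,0],
  [255,0,0,-28,0,0,0],
  [255,0,0,0,0,0,0],
  [255,0,0,28,0,0,0],
  [255,0,0,0,0,0,0],
  [255,0,0,-28,0,0,0],
  [255,0,0,0,0,0,0],
  [255,0,0,28,0,0,0],
  [255,0,0,0,0,0,0],
])

```text
time: 12.6
ee_pos: [0.5186, 0.3348, 0.1572]
eef_rot: [-0.51, -0.487, 0.512, -0.49]
ft_force: [2.2, 1.1, -5.4]
width: 0.0155
```

Emit:
arm_command([
  [255,0,0,28,0,0,0],
  [255,0,0,-10,0,0,0],
  [255,0,0,28,0,0,0],
  [255,0,0,-10,0,0,0],
  [255,0,0,28,0,0,0],
  [255,0,0,-10,0,0,0],
  [255,0,0,28,0,0,0],
  [255,0,0,0,0,0,0],
  [255,0,0,0,0,0,0],
  [255,0,0,0,0,0,0],
])

```text
time: 13.6
ee_pos: [0.5157, 0.3453, 0.1569]
eef_rot: [0.508, 0.492, -0.508, 0.492]
ft_force: [0.3, -0.7, -6.0]
width: 0.0151
```

```bash
python3 -c "
from h import *
for n in('side','top'):
    cv2.imwrite('pics/%s6.png'%n,camera(n)[:,:,::-1])
a=cv2.imread('pics/side6.png')[80:200,190:310];b=cv2.imread('pics/top6.png')[150:270,150:270]
cv2.imwrite('pics/m6.png',np.hstack([cv2.resize(a,(400,400)),cv2.resize(b,(400,400))]))
plan((0.5155,0.346,0.156),-92,1)"
```

```text
t 13.7 pos [0.516  0.3442 0.1569] j [-1.04  0.39  0.48  1.58 -0.19  1.22 -2.13] total [ 0.9 -0.6 -1.8] [ 0.002 -0.    -0.001]
[1, -1, -2, np.float64(0.0), np.float64(-0.0), np.float64(-0.0)]
```

View pics/m6.png

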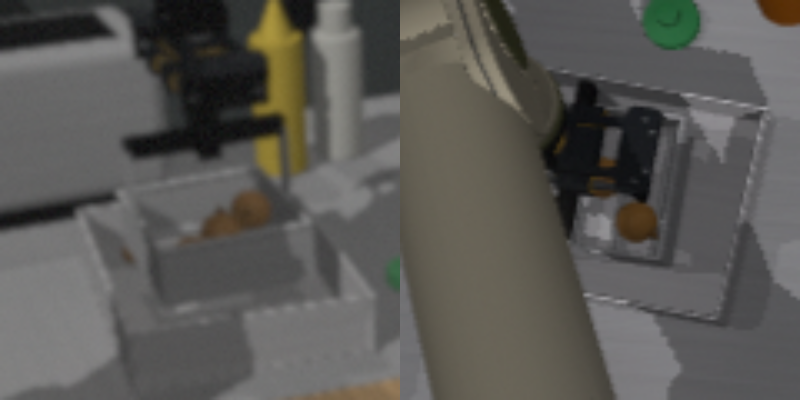

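I can see the sieve's near part and one onion in the pan at m6 (125,255), but the rest is hidden. I'll do one more shake, then raise the sieve to count.

Emit:
arm_command([
  [255,0,0,25,0,0,0],
  [255,0,0,0,0,0,0],
  [255,0,0,-28,0,0,0],
  [255,0,0,0,0,0,0],
  [255,0,0,28,0,0,0],
  [255,0,0,0,0,0,0],
  [255,0,0,-28,0,0,0],
  [255,0,0,0,0,0,0],
  [255,0,0,0,0,0,0],
  [255,0,0,0,0,0,0],
])

```text
time: 14.7
ee_pos: [0.5162, 0.3434, 0.1569]
eef_rot: [0.509, 0.491, -0.508, 0.492]
ft_force: [-0.1, 0.4, -6.5]
width: 0.0155
```

Emit:
arm_command([
  [255,-5,0,0,0,0,0],
  [255,-14,0,0,0,0,0],
  [255,-27,0,0,0,0,0],
  [255,-42,0,0,0,0,0],
  [255,-58,0,0,0,0,0],
  [255,-73,0,0,0,0,0],
  [255,-86,0,0,0,0,0],
  [255,-95,0,0,0,0,0],
  [255,-100,0,0,0,0,0],
  [255,-100,0,0,0,0,0],
])

```text
time: 15.7
ee_pos: [0.5158, 0.3447, 0.2571]
eef_rot: [0.508, 0.492, -0.508, 0.492]
ft_force: [0.5, -0.8, -6.8]
width: 0.0153
```

```bash
python3 -c "
from h import *
for n in('side','top'):
    cv2.imwrite('pics/%s7.png'%n,camera(n)[:,:,::-1])
a=cv2.imread('pics/side7.png')[60:200,180:320];b=cv2.imread('pics/top7.png')[150:270,150:270]
cv2.imwrite('pics/m7.png',np.hstack([cv2.resize(a,(500,500)),cv2.resize(b,(300,500))]))
plan((0.5155,0.346,0.156),-92,1)"
```

```text
t 15.8 pos [0.5154 0.3445 0.2559] j [-1.05  0.32  0.5   1.45 -0.15  1.41 -2.15] total [99.9  0.1 -1.6] [0.003 0.001 0.001]
[100, 0, -2, np.float64(0.0), np.float64(0.0), np.float64(0.0)]
```

View pics/m7.png

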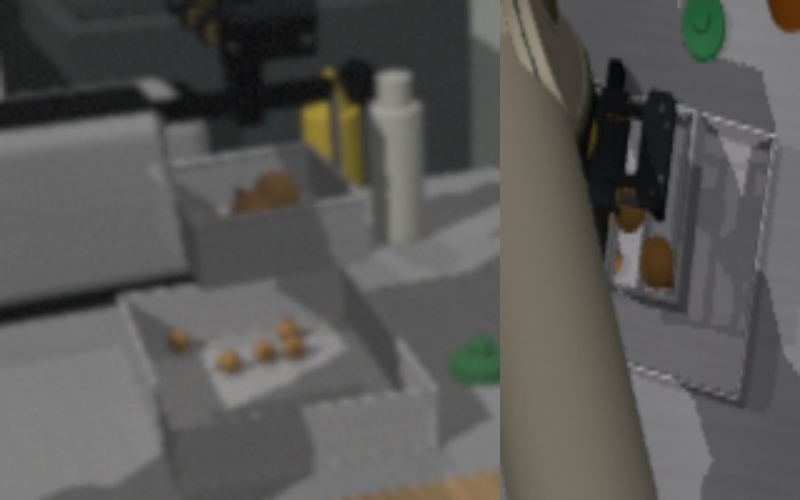

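The raised view shows all five small onions on the pan floor, at m7 (178,340), (229,361), (263,350), (287,327) and (292,347). The large ones are in the sieve at about (270,190). Next I'll carry the sieve to the board.

Emit:
arm_command([
  [255,0,0,3,0,0,0],
  [255,0,0,10,0,0,0],
  [255,0,1,20,0,0,0],
  [255,0,1,33,0,0,0],
  [255,0,2,50,0,0,0],
  [255,0,3,69,0,0,0],
  [255,0,4,90,0,0,0],
  [255,0,5,112,0,0,0],
  [255,0,6,134,0,0,0],
  [255,0,7,156,0,0,0],
])

```text
time: 16.8
ee_pos: [0.5176, 0.1861, 0.2567]
eef_rot: [0.508, 0.492, -0.508, 0.492]
ft_force: [-0.1, 0.1, -6.3]
width: 0.0155
```

Emit:
arm_command([
  [255,0,1,22,0,0,0],
  [255,0,2,44,0,0,0],
  [255,0,3,66,0,0,0],
  [255,0,4,87,0,0,0],
  [255,0,5,107,0,0,0],
  [255,0,6,126,0,0,0],
  [255,0,6,143,0,0,0],
  [255,0,7,158,0,0,0],
  [255,0,7,170,0,0,0],
  [255,0,7,179,0,0,0],
])

```text
time: 17.8
ee_pos: [0.5188, 0.0082, 0.2566]
eef_rot: [0.508, 0.492, -0.508, 0.492]
ft_force: [-0.2, 0.9, -5.8]
width: 0.0157
```

```bash
python3 -c "
from h import *
plan((0.518,0.003,0.132),-92,10)"
```

```text
t 17.8 pos [0.5188 0.0082 0.2566] j [-0.77  0.07  0.7   1.72 -0.05  1.37 -1.66] total [124.6  -0.6   5.3] [ 0.002 -0.    -0.   ]
[3, 0, 0, np.float64(0.0), np.float64(-0.0), np.float64(-0.0)]
[13, 0, 1, np.float64(0.0), np.float64(-0.0), np.float64(-0.0)]
[27, 0, 1, np.float64(0.0), np.float64(-0.0), np.float64(-0.0)]
[44, 0, 2, np.float64(0.0), np.float64(-0.0), np.float64(-0.0)]
[62, 0, 3, np.float64(0.0), np.float64(-0.0), np.float64(-0.0)]
[81, 0, 3, np.float64(0.0), np.float64(-0.0), np.float64(-0.0)]
[98, 0, 4, np.float64(0.0), np.float64(-0.0), np.float64(-0.0)]
[112, -1, 5, np.float64(0.0), np.float64(-0.0), np.float64(-0.0)]
[121, -1, 5, np.float64(0.0), np.float64(-0.0), np.float64(-0.0)]
[125, -1, 5, np.float64(0.0), np.float64(-0.0), np.float64(-0.0)]
```

Emit:
arm_command([
  [255,3,0,2,0,0,0],
  [255,10,0,4,0,0,0],
  [255,22,0,4,0,0,0],
  [255,37,0,4,0,0,0],
  [255,54,0,4,0,0,0],
  [255,71,0,4,0,0,0],
  [255,87,0,4,0,0,0],
  [255,101,0,4,0,0,0],
  [255,111,0,4,0,0,0],
  [255,117,0,4,0,0,0],
])

```text
time: 18.8
ee_pos: [0.5183, 0.0056, 0.1384]
eef_rot: [-0.508, -0.492, 0.508, -0.492]
ft_force: [0.3, 0.3, -6.1]
width: 0.0153
```

```bash
python3 -c "
from h import *
for n in('side','top'):
    cv2.imwrite('pics/%s8.png'%n,camera(n)[:,:,::-1])
a=cv2.imread('pics/side8.png')[130:290,220:380];b=cv2.imread('pics/top8.png')[150:290,240:380]
cv2.imwrite('pics/m8.png',np.hstack([cv2.resize(a,(400,400)),cv2.resize(b,(400,400))]))
plan((0.518,0.003,0.126),-92,1)"
```

```text
t 18.9 pos [0.5183 0.0054 0.1388] j [-0.73  0.18  0.7   1.88 -0.13  1.13 -1.58] total [12.8 -0.2  2.4] [0.003 0.    0.001]
[13, 0, 2, np.float64(0.0), np.float64(0.0), np.float64(0.0)]
```

View pics/m8.png

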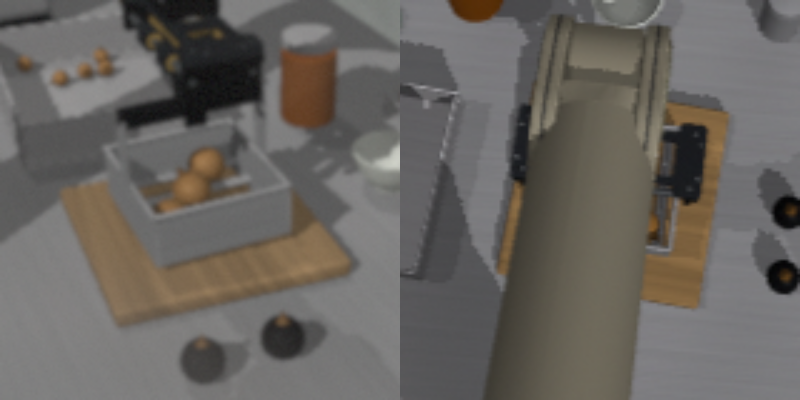

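The sieve is centred just above the board with large onions at m8 (207,163), (190,187) and (168,207). The five small ones are in the pan at the top left. I'll lower it slowly.

Emit:
arm_command([
  [255,3,0,1,0,0,0],
  [255,6,0,1,0,0,0],
  [255,9,0,1,0,0,0],
  [255,11,0,1,0,0,0],
  [255,12,0,1,0,0,0],
  [255,13,0,1,0,0,0],
  [255,13,0,1,0,0,0],
])

```text
time: 19.6
ee_pos: [0.5207, 0.0046, 0.1282]
eef_rot: [0.509, 0.491, -0.507, 0.493]
ft_force: [2.5, 0.9, 7.2]
width: 0.0153
```

It's on the board, so I'll ease off and open.

Emit:
arm_command([
  [255,-1,0,0,0,0,0],
  [255,-1,0,0,0,0,0],
  [120,-1,0,0,0,0,0],
  [120,-1,0,0,0,0,0],
  [0,-1,0,0,0,0,0],
  [0,-1,0,0,0,0,0],
  [0,-1,0,0,0,0,0],
  [0,-1,0,0,0,0,0],
  [0,-1,0,0,0,0,0],
  [0,-1,0,0,0,0,0],
])

```text
time: 20.6
ee_pos: [0.5187, 0.0043, 0.1275]
eef_rot: [0.508, 0.492, -0.508, 0.492]
ft_force: [-0.5, -0.4, -0.7]
width: 0.0715
```

```bash
python3 -c "
from h import *
cv2.imwrite('pics/s9.png',cv2.resize(camera('side')[130:290,220:380,::-1],None,fx=3,fy=3))
print(read_state()['width'])"
```

```text
0.075293770048629
```

View pics/s9.png

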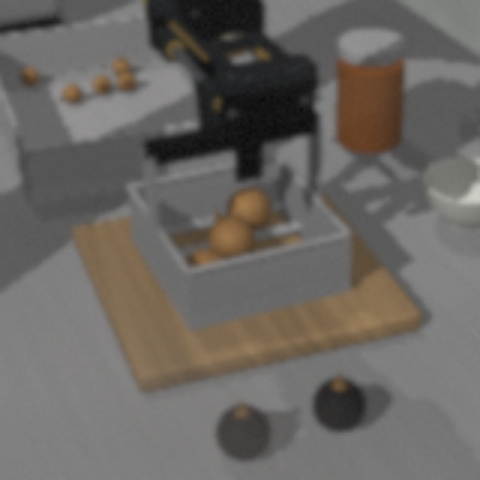

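The sieve stands on the board and the fingers are open clear of the handle. I'll retreat upwards.

Emit:
arm_command([
  [0,0,0,0,0,0,0],
  [0,-10,0,0,0,0,0],
  [0,-25,0,0,0,0,0],
  [0,-45,0,0,0,0,0],
  [0,-65,0,0,0,0,0],
  [0,-90,0,0,0,0,0],
  [0,-120,0,0,0,0,0],
  [0,-150,0,0,0,0,0],
  [0,-170,0,0,0,0,0],
  [0,-180,0,0,0,0,0],
])

```text
time: 21.65
ee_pos: [0.5192, 0.0042, 0.31]
eef_rot: [0.509, 0.491, -0.507, 0.492]
ft_force: [0.5, -0.0, 1.3]
width: 0.0868
```

Emit:
arm_command([
  [0,0,0,35,0,0,0],
  [0,0,0,80,0,0,0],
  [0,0,0,125,0,0,0],
  [0,0,0,170,0,0,0],
  [0,0,0,210,0,0,0],
  [0,0,0,240,0,0,0],
  [0,0,0,255,0,0,0],
  [0,0,0,255,0,0,0],
])

```text
time: 22.45
ee_pos: [0.5093, -0.2531, 0.3072]
eef_rot: [-0.509, -0.491, 0.51, -0.491]
ft_force: [0.0, 0.5, -0.1]
width: 0.0874
```

```bash
python3 -c "
from h import *
for n in('side','top'):
    cv2.imwrite('pics/%s10.png'%n,camera(n)[:,:,::-1])
b=cv2.imread('pics/top10.png')[130:280,150:400]
cv2.imwrite('pics/m10.png',cv2.resize(b,None,fx=3.2,fy=3.2))
s=read_state();print(s['time'],s['ee_pos'],s['ft_force'],s['width'])"
```

```text
22.55 [ 0.51039163 -0.25002742  0.30716097] [ 0.02233294  0.44255251 -0.32784729] 0.0870475388444261
```

View pics/m10.png

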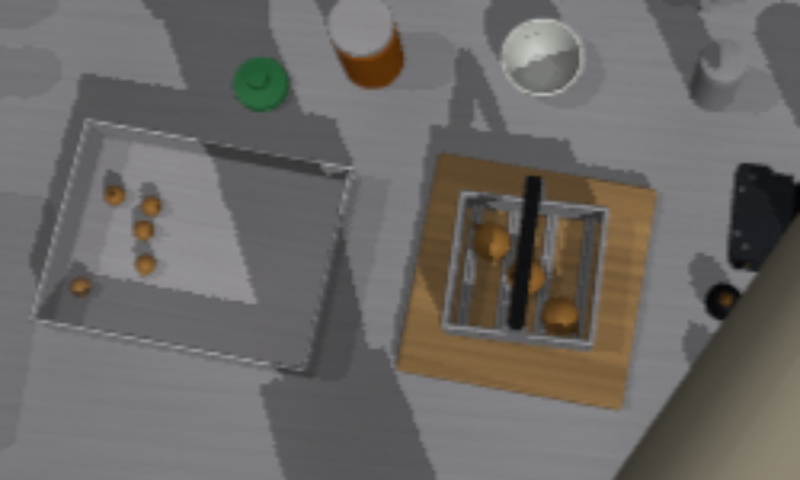

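View pics/side10.png

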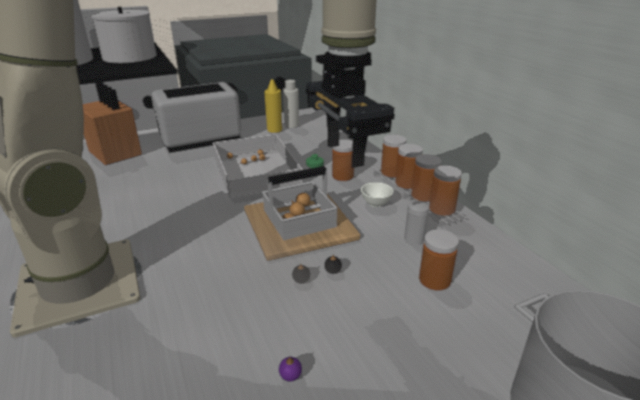

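The top view shows five small onions in the pan, around m10 (80–150, 190–290). Three large ones are in the sieve, at (492,240), (525,277) and (560,313). The sieve is centred on the board, and the bystanders have not moved.

```bash
python3 -c "
from bench import *
print(close_job())"
```

```text
the job is handed in; nothing more can be done
None
```

The onions are sorted and the job is handed in at about 22.6 s of the 51 s allowed. I lifted the sieve by its handle, carried it gently to the pan and shook it just inside the rim. I then raised it to check the pan, set it down on the board and let go.

- **Onions:** the last pictures show all five small onions on the pan floor and all three large ones in the sieve.
- **Sieve:** it stands flat near the middle of the board. When I let go, the gripper was within about 2 mm of the board centre I had measured. I did not measure the sieve's own position again afterwards.
- **Bystanders:** the jars, shaker, bowl, weight and look-alike onions appear unmoved, judged by eye.
- **Gripper:** it is open and clear of everything, with about 0.5 N at the wrist.

No check failed. During the shaking the arm hid part of the sieve, so I could only confirm the count once I raised it. `close_job()` reports no verdict.

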